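# Find and mark the balance point of a scale beam

## Robot

A 6-joint arm with a two-finger parallel gripper is mounted at the origin on a cart in front of the work surface, level with it; the furniture and walls round the work are solid. World frame = base frame: x ahead of the robot, y to its left, z up, the work surface at z = 0. Lengths are in m, angles in rad, forces in N, time in s.
With the tool pointing down it reaches from about 0.35 to 0.775 m from the base axis. Payload 7.3 kg.
Tool frame: the origin (TCP) lies at the very end of the fingers, on their centre line; the grasp point (between the pads) lies 19 mm behind it; z points along the fingers, y is the line along which they close (so a half turn about z gives the same grasp; the last joint's range is limited). The gripper opens to 92 mm and grips with 3 to 60 N. Pads are 19 mm wide; open, the fingers measure 130 mm over their backs; the gripper's body (75 mm by 190 mm) begins 47 mm behind the grasp point.
Start: joints at [1.107, 0.342, 1.524, -0, 1.275, -0.146], TCP at [0.164, 0.499, 0.227] pointing down, gripper open.
Joint ranges: [-2.53, 2.53], [-0.77, 2.02], [0.04, 2.7], [-1, 4.14], [0.28, 2.66], [-3.11, 3.11]. Speed limits (rad/s): [2.57, 2.57, 3.14, 3.14, 3.14, 3.14].

## Interface

Orientations are given as [roll, pitch, yaw] about the fixed x, y, z axes, in that order (R = Rz(yaw) Ry(pitch) Rx(roll)).
In Python, from cell import robot gives the robot as it stands. The module is installed in compiled form; this text tells all that it offers.
- The arm moves only by the tool arm_command, never from a script. Its argument "moves" is a list of rows, each a list of 3 entries, a list of its own where there are three numbers: the shift along the tool's x, y, z in m, then the turn, a rotation vector about the tool's x, y, z in rad, then the finger opening in m, from 0 to 0.0918. In form: [[[dx, dy, dz], [ax, ay, az], claw], ...]. A call has exactly 5 rows; each row is the pose to reach, as a shift and turn from the pose commanded when the call began, along the tool's axes at that moment; what a row does not reach only later rows make up. A row lasts 1/10 s, in which the tool goes at most 50 mm and 8.59 degrees, less where a joint would pass 70% of its speed; a pose out of reach is approached as far as the arm can. A call with a gripper value outside its range is refused whole. The fingers move at their own pace and stop on an object; "squeeze" is the grip in N (left out, the last holds). Time passes only in rows, so rows that repeat a pose let the fingers close, or fill a call up. It gives the time, the measured TCP pose, the force, the opening and the grip force at its end, in the units of the state.
- robot.observe(): the state, without advancing time (a new reading comes with each control period).
- robot.read_camera(name): name is "scene" or "top"; returns the picture (400x640x3 uint8, red, green, blue); there is no depth.
- robot.camera_model(name): a dict with "fx", "fy", "cx", "cy" (pixels), "R" (3x3) and "t" (3): a world point X has camera coordinates R X + t. Camera axes: x right, y down, z forward; pixel columns grow to the right and rows downward; lengths in m; the calibration is good to about 2 mm. A picture is of the moment at which its call begins. camera_model takes no time and is no camera call.
- robot.hand_in(): hands the job in; it is judged then, once.
The state is a dict: "time": time; "qpos": joint angles; "qvel": joint speeds; "joint_efforts": joint torques, N m; "tool_pos": TCP position; "tool_rot": TCP orientation; "contact_force": force on the tool from outside, world axes, zero at the start; "torque": the same for the moment, N m; "opening": finger opening in m; "grip_force": force on a finger pad.
Only numpy, scipy, OpenCV 4.12 (cv2) and the standard library are available. Lean on these libraries where they do the work, as an engineer would, in place of code of your own. Each camera call takes 0.05 s, during which the arm holds its last target. There are 200 camera calls.

## Task

Find where the weighted wooden beam balances: slide it lengthwise over the stand's fulcrum, without lifting it out of the guide pins or pressing hard on it, until it tips up off its rest and stays level on the fulcrum alone with nothing touching it. Then mark that point: seat the steel saddle astride the beam, right over the fulcrum, and let go, so that the beam is left level and balanced with the saddle on it. Do not disturb the cup, the tiles or the wooden rib.

Things in the scene. Friction and masses are not known exactly. Their poses are not given: they have to be found in the camera images.
- beam: dark wooden beam with steel end caps, 26 (x) x 380 long (y) x 14 mm thick (z), 0.36 kg; origin: middle of its underside; y runs with the stand's y (3 degrees of play). A hidden lead core puts its balance point up to 34 mm from the middle, to either end. Starts tipped by 0.057 rad, +y end down on the +y rest, middle 65 to 80 mm to +y of the fulcrum: slide it 24 to 106 mm to -y until it tips.
- beam_end (a point): centre of the beam's +y end face, the low end at the start, 50 to 60 mm above the bench, beyond the rest. Pushed here with closed fingers it slides easily (1 to 3 N), but fingers kept against it hold it by friction and hide the tipping: back off a little and it tips. Pushed too far (16 mm past the first tipping) the beam falls to the other rest.
- stand: fixed stand: base 90 (x) x 300 (y) x 15 mm, steel fulcrum in its middle, wooden rests 44 (x) x 20 (y) at y +-120, tops 63 mm above the bench; four upright 6 mm guide pins at x +-18.5, y +-45, tops at 80 mm, keep the beam in line (2.5 mm play a side). Origin: centre of its underside, on the bench.
- fulcrum (a point): centre of the fulcrum's flat top, 44 wide (x) x 16 mm (y, along the beam), 70 mm above the bench; axes as the stand's. The beam lies level only while its balance point is over these 16 mm.
- saddle: loose steel saddle, 40 (x) x 20 (y) x 38 mm, 40 g: two legs 8.5 deep, 31 mm apart inside, under a bridge (top at 13 mm) with a grip tab 14 (x) x 16 (y) x 25 mm on it. Origin: underside centre, between the feet. Stands on the bench behind the stand. Straddles the beam, y along it, either way round, 2.5 mm play a side; seated, its origin is 6 mm above the beam's underside.
- bisque_cup: unglazed clay cup, 72 across, 77 high, standing on the bench; leave alone. Origin: centre of its underside.
- test_tile_1: small glazed test tile, 59 x 39 x 9, on the bench to the right; leave alone. Origin: centre of its underside.
- test_tile_2: small glazed test tile, 61 x 43 x 9, on the bench to the left; leave alone. Origin: centre of its underside.
- rib_wood: oval wooden potter's rib, 68 x 90 x 8, on the bench to the left, near the front edge; leave alone. Origin: centre of its underside.

How it is judged:
By the outcome, as a careful person would: the job done as asked, in the order asked, and still so for the second after the job is handed in, with the robot touching nothing.
It also fails if it takes over 72 s, if anything falls off the work surface, if the arm or the gripper's body presses on something with over 40 N, if the wrist force passes 120 N, or if a joint passes its speed limit or range.

## Working session

There is one attempt and no reset: what is moved stays moved. The work goes in short steps, Python scripts to look and compute and a tool call to move; the robot and the scene stay as the last step left them, time stands still between calls to the robot, and variables do not carry over. Pictures are saved under pics/ and viewed, at most 10 in all, crops included, and the job is handed in when it is done.

Besides the shell and the picture viewer there is one more tool, called after "Emit:" as name([rows], argument=value, ...), one row to a line, values as JSON. arm_command: Moves the arm, as the interface text tells. Its arguments: {"type":"object","properties":{"moves":{"type":"array"},"squeeze":{"type":"number"}},"required":["moves"]}

```bash
mkdir -p pics; python3 - <<'E'
from cell import robot
import cv2
for n in("scene","top"):
    cv2.imwrite(f"pics/{n}0.png",robot.read_camera(n)[:,:,::-1]); m=robot.camera_model(n); print(n,{k:(v.tolist() if hasattr(v,'tolist') else v) for k,v in m.items()})
print(robot.observe())
E
```

```text
scene {'fx': 421.17837082533276, 'fy': 421.17837082533276, 'cx': 319.1558000472435, 'cy': 193.95573651566906, 'R': [[0.801384719955741, -0.5980272567689843, -0.01208018140682946], [-0.4611554296452826, -0.6048557631894186, -0.6492188964018383], [0.38094382831348433, 0.5258449447298219, -0.7605056829320589]], 't': [-0.3665231961586735, 0.3689201551395982, 1.0132802647816352]}
top {'fx': 431.9019586142289, 'fy': 431.9019586142289, 'cx': 319.83796857461675, 'cy': 199.7034459205832, 'R': [[0.02688438232020366, -0.9994054695535474, 0.021585583469405627], [-0.9943905438507215, -0.02894674391078724, -0.10173265118549434], [0.10229700038381999, -0.01872948059655863, -0.9945775637269602]], 't': [0.09403346181111615, 0.5479814652753091, 1.0382640188226404]}
{'time': 0.1, 'qpos': array([ 1.10698235e+00,  3.42614330e-01,  1.52486478e+00, -8.81420787e-06,
        1.27541814e+00, -1.45992596e-01]), 'qvel': array([-0.00166798, -0.00115232, -0.00261443, -0.00069299,  0.0003128 ,
       -0.00178303]), 'joint_efforts': array([ 3.33762211e-03, -4.32001483e+01, -2.44696981e+01,  7.21528823e-02,
        5.25229471e-02, -7.59131467e-05]), 'tool_pos': array([0.16388394, 0.49840437, 0.22615436]), 'tool_rot': array([-3.14030071e+00, -1.81446487e-04,  2.82377373e+00]), 'contact_force': array([ 0.37294084, -1.21094315, -0.20927969]), 'torque': array([-0.07874068,  0.02613711, -0.01068525]), 'grip_force': 0.0, 'opening': 0.09178418500407923}
```

View pics/scene0.png

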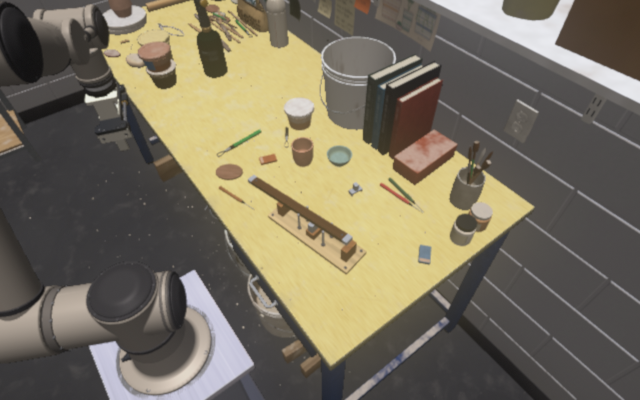

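View pics/top0.png

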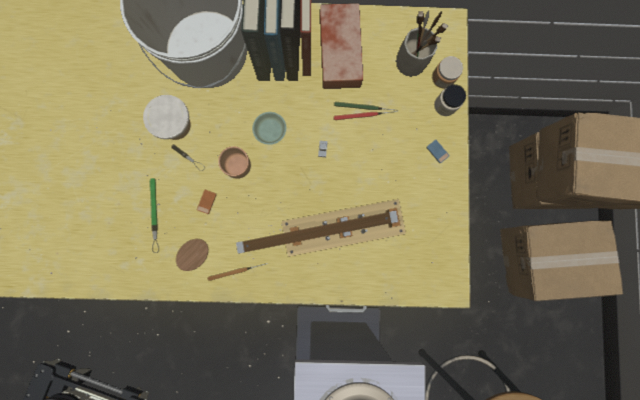

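Both views show the stand with the beam overhanging to the left (+y): in the top view the low end cap is at about (240,246), the fulcrum near (345,227) and the saddle at (322,148). I'll enlarge the top view for accurate pixels.

```bash
python3 - <<'E'
import cv2
a=cv2.imread("pics/top0.png")[190:265,225:415]; b=cv2.imread("pics/top0.png")[130:170,300:345]; c=cv2.imread("pics/scene0.png")[165:270,240:370]
cv2.imwrite("pics/topc.png",cv2.resize(a,None,fx=4.2,fy=4.2,interpolation=3))
b=cv2.resize(b,None,fx=8,fy=8,interpolation=3); c=cv2.resize(c,None,fx=3.3,fy=3.3,interpolation=3)
import numpy as np
h=max(b.shape[0],c.shape[0]); o=np.zeros((h,b.shape[1]+c.shape[1],3),np.uint8); o[:b.shape[0],:b.shape[1]]=b;o[:c.shape[0],b.shape[1]:]=c
cv2.imwrite("pics/crop2.png",o);print(o.shape)
E
```

```text
(346, 789, 3)
```

View pics/topc.png

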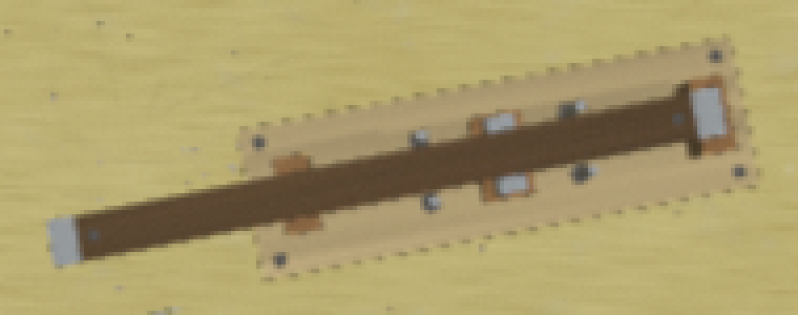

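View pics/crop2.png

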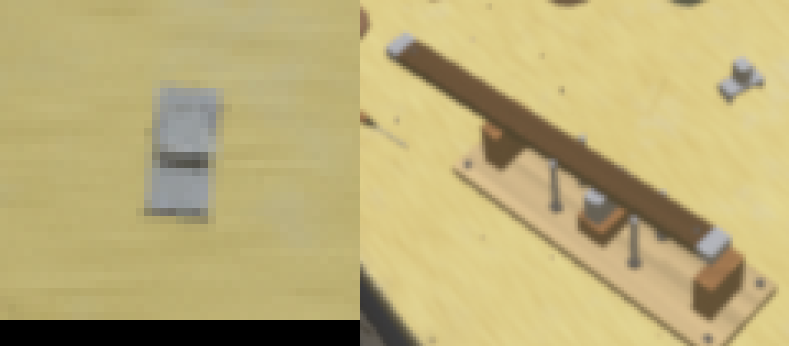

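The crops show, in crop pixels, the fulcrum's side tops at (498,123) and (512,184), the base corners, the beam's +y end at (58,243), and the saddle with its long side nearly along world x.

```bash
cat >h.py <<'E'
from cell import robot
import numpy as np
def ray(n,uv,z):
    m=robot.camera_model(n);R=np.array(m["R"]);t=np.array(m["t"]);C=-R.T@t
    d=R.T@np.array([(uv[0]-m["cx"])/m["fx"],(uv[1]-m["cy"])/m["fy"],1]);return C+d*(z-C[2])/d[2]
def proj(n,X):
    m=robot.camera_model(n);c=np.array(m["R"])@X+np.array(m["t"]);return np.array([c[0]/c[2]*m["fx"]+m["cx"],c[1]/c[2]*m["fy"]+m["cy"]])
E
python3 - <<'E'
from h import *
np.set_printoptions(precision=4,suppress=True)
T=lambda u,v:((u+.5)/4.2-.5+225,(v+.5)/4.2-.5+190)
S=lambda u,v:((u+.5)/8-.5+300,(v+.5)/8-.5+130)
c=[ray("top",T(*p),.015) for p in[(240,130),(732,40),(755,185),(268,278)]]
print("base",np.mean(c,0),[np.linalg.norm(c[i]-c[i-1]) for i in range(4)])
d=c[0]+c[3]-c[1]-c[2];print("yaw",np.arctan2(-d[0],d[1]))
print("screw yaw",[(lambda e:np.arctan2(-e[0],e[1]))(ray("top",T(*a),.015)-ray("top",T(*b),.015)) for a,b in[((258,142),(716,56)),((280,260),(739,172))]])
f=[ray("top",T(*p),.07) for p in[(498,123),(512,184)]];print("ful",np.mean(f,0))
p=[ray("top",T(*p),.08) for p in[(417,138),(570,107),(582,173),(431,203)]];print("pins",np.mean(p,0),[np.linalg.norm(p[i]-p[i-1]) for i in range(4)])
e=ray("top",T(58,243),.067);e2=ray("top",T(707,112),.09);print("end",e,e2,np.linalg.norm(e-e2),(lambda e:np.arctan2(-e[0],e[1]))(e-e2))
print("end dist to ful",np.linalg.norm((e-np.mean(f,0))[:2]))
s=[ray("top",S(*p),.013) for p in[(160,88),(222,92),(208,218),(145,213)]]
print("saddle",np.mean(s,0),[np.linalg.norm(s[i]-s[i-1]) for i in range(4)])
d=s[0]+s[1]-s[2]-s[3];print("syaw",np.arctan2(d[1],d[0]))
C=lambda u,v:((u+.5-360)/3.3-.5+240,(v+.5)/3.3-.5+165)
print("scene tab top",ray("scene",C(743,65),.038), "tab top view", ray("top",S(188,125),.038))
print("scene ful", ray("scene",C(594,197),.07))
for n in("scene","top"):
    m=robot.camera_model(n);print(-np.array(m["R"]).T@np.array(m["t"]))
E
```

```text
base [0.4796 0.0481 0.015 ] [np.float64(0.08828101873332903), np.float64(0.2973447219872303), np.float64(0.08704940060709651), np.float64(0.292421881035572)]
yaw 0.21179538516243102
screw yaw [np.float64(0.2139501527112441), np.float64(0.21511665837817429)]
ful [0.4798 0.0496 0.07  ]
pins [0.4784 0.053  0.08  ] [np.float64(0.03674822251430968), np.float64(0.08700732644708929), np.float64(0.03721410786404856), np.float64(0.08550074548988404)]
end [0.4233 0.2973 0.067 ] [ 0.5049 -0.06    0.09  ] 0.36725141545833173 0.22466216770440112
end dist to ful 0.25408568753234806
saddle [0.6766 0.1057 0.013 ] [np.float64(0.04051591769667348), np.float64(0.0196856651631111), np.float64(0.04081235801118981), np.float64(0.019946047477040613)]
syaw -0.08677910777622327
scene tab top [0.6753 0.1032 0.038 ] tab top view [0.6797 0.1052 0.038 ]
scene ful [0.4619 0.0443 0.07  ]
[ 0.0779 -0.5289  1.0057]
[0.4362 0.1293 1.0864]
```

Emit:
arm_command([
  [[-0.042,-0.012,-0.01],[0,0,0.148],0],
  [[-0.084,-0.024,-0.02],[0,0,0.296],0],
  [[-0.126,-0.036,-0.03],[0,0,0.444],0],
  [[-0.168,-0.048,-0.04],[0,0,0.592],0],
  [[-0.21,-0.06,-0.05],[0,0,0.74],0],
], squeeze=10)

```text
time: 0.6
tool_pos: [0.3458, 0.3748, 0.2769]
tool_rot: [-3.141, 0.0, 2.078]
contact_force: [-0.5, 0.4, -0.3]
opening: 0.0564
grip_force: 0.0
```

```bash
cat >>h.py <<'E'
from scipy.spatial.transform import Rotation as Ro
F=np.array([.480,.0495,0]);A=.214
def stand(x,y,z): return F+Ro.from_euler("z",A).apply([x,y,0])+[0,0,z]
def to(X,yaw):
    s=robot.observe();R=Ro.from_euler("xyz",s["tool_rot"])
    r=(R.inv()*Ro.from_euler("xyz",[np.pi,0,yaw])).as_rotvec()
    L=Ro.from_euler("z",-A).apply(s["tool_pos"]-F)
    print("t",s["time"],"standpos",L.round(4),"d",R.inv().apply(np.array(X)-s["tool_pos"]).round(4),"rot",r.round(4),"F",s["contact_force"].round(2),"op",round(s["opening"],4),"g",s["grip_force"],"q",s["qpos"].round(2))
E
python3 -c "
from h import *
to(stand(-.002,.285,.15),1.785)"
```

```text
t 0.6 standpos [-0.062   0.3464  0.2769] d [-0.0761  0.0398  0.1269] rot [-5.000e-04  1.000e-04  2.929e-01] F [-0.45  0.4  -0.34] op 0.0564 g 0.0 q [0.68 0.28 1.47 0.   1.39 0.17]
```

Emit:
arm_command([
  [[-0.025,0.013,0.035],[0,0,0.1],0],
  [[-0.05,0.027,0.07],[0,0,0.2],0],
  [[-0.074,0.039,0.11],[0,0,0.291],0],
  [[-0.074,0.039,0.15],[0,0,0.291],0],
  [[-0.074,0.039,0.17],[0,0,0.291],0],
])

```text
time: 1.1
tool_pos: [0.4139, 0.3289, 0.103]
tool_rot: [-3.136, 0.002, 1.791]
contact_force: [0.2, -0.1, 1.0]
opening: 0.0165
grip_force: 0.0
```

```bash
cat >tilt.py <<'E'
from h import *
import cv2,sys
def tilt(im,save=None):
    # mask of dark brown beam in scene view; line fit through it
    roi=np.zeros(im.shape[:2],np.uint8)
    a=proj("scene",stand(0,.2,.077));b=proj("scene",stand(0,-.2,.077))
    cv2.line(roi,tuple(int(x) for x in a),tuple(int(x) for x in b),255,26)
    r,g,bl=[im[:,:,i].astype(int) for i in range(3)]
    m=((r<115)&(r>g+10)&(r<g+40)&(g>bl)&(r>50)&(roi>0)).astype(np.uint8)
    n,l,st,_=cv2.connectedComponentsWithStats(m);k=1+st[1:,4].argmax();m=(l==k)
    v,u=np.nonzero(m);vx,vy,x0,y0=cv2.fitLine(np.c_[u,v].astype(np.float32),cv2.DIST_HUBER,0,.01,.01).ravel()
    if save: 
        o=im.copy();o[m]=[0,255,0];cv2.imwrite(save,cv2.resize(o[150:290,220:390,::-1],None,fx=3,fy=3))
    ex=u.max(),v[u.argmax()],u.min(),v[u.argmin()]
    return np.arctan2(vy,vx),m.sum(),ex
def pred(off,th):
    P=[F+Ro.from_euler("z",A).apply([0,y*np.cos(th)+off,.077-th*y]) for y in(.16,-.16)]
    a,b=[proj("scene",p) for p in P];d=b-a;return np.arctan2(d[1],d[0])
if __name__=="__main__":
    im=robot.read_camera("scene");print(tilt(im,sys.argv[1] if len(sys.argv)>1 else None))
E
python3 - <<'E'
from tilt import *
im=cv2.imread("pics/scene0.png")[:,:,::-1]
print(tilt(im,"pics/m0.png"),pred(.065,.057),pred(.065,0),pred(.0,.057),pred(.0,0),pred(0,-.057))
to(stand(-.002,.285,.05),1.785)
E
```

```text
(np.float32(0.5643593), np.int64(964), (np.int64(345), np.int64(234), np.int64(252), np.int64(182))) 0.5727201801985612 0.604716036756285 0.5735701451222633 0.6047160367562852 0.6344871931951754
t 1.1 standpos [-0.0052  0.2871  0.103 ] d [-0.002   0.0035  0.053 ] rot [-0.0056  0.0017  0.0058] F [ 0.16 -0.08  0.98] op 0.0165 g 0.0 q [0.53 0.48 1.68 0.   0.99 0.31]
```

Emit:
arm_command([
  [[-0.002,0.003,0.02],[0,0,0],0],
  [[-0.002,0.003,0.04],[0,0,0],0],
  [[-0.002,0.003,0.053],[0,0,0],0],
  [[-0.007,0.003,0.053],[0,0,0],0],
  [[-0.012,0.003,0.053],[0,0,0],0],
])

```text
time: 1.6
tool_pos: [0.4206, 0.3194, 0.0537]
tool_rot: [-3.141, 0.0, 1.793]
contact_force: [0.4, 0.5, 0.4]
opening: 0.0005
grip_force: 0.0
```

```bash
python3 -c "
from tilt import *
print(tilt(robot.read_camera('scene'),'pics/m1.png'))
to(stand(-.002,.264,.05),1.785)
cv2.imwrite('pics/s1.png',robot.read_camera('scene')[120:320,180:440,::-1].repeat(3,0).repeat(3,1))"
```

```text
(np.float32(0.578885), np.int64(742), (np.int64(344), np.int64(234), np.int64(251), np.int64(183)))
t 1.65 standpos [-0.0004  0.2757  0.0542] d [-0.0117 -0.0017  0.0042] rot [0.0004 0.0002 0.0077] F [ 0.12 -0.11 -0.11] op 0.0007 g 0.0 q [ 0.5   0.55  1.73 -0.    0.86  0.28]
```

View pics/s1.png

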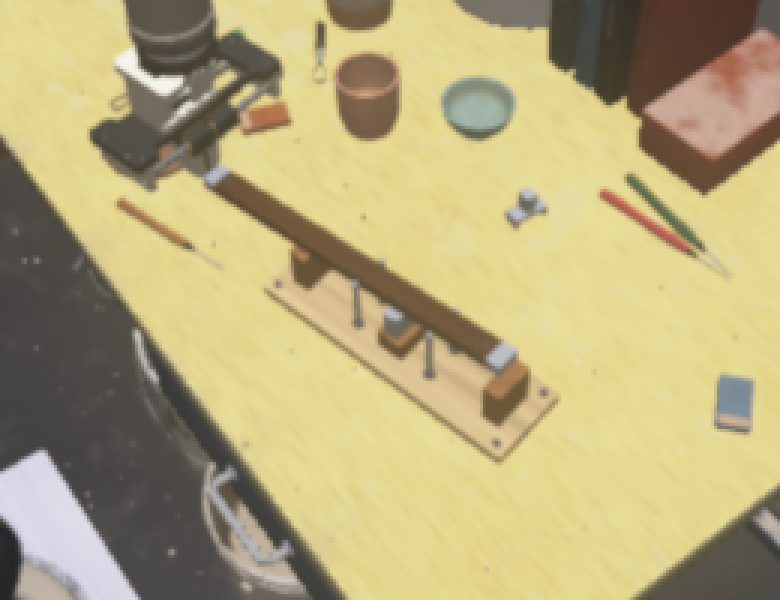

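Picture: the closed fingers stand just beyond the beam's low end cap (about (252,179) in the full scene image), nothing else near. I'll make the tilt measure sturdier by fitting the beam's upper edge against the yellow bench.

```bash
cat >tilt.py <<'E'
from h import *
import cv2,sys
def pred(off,th):
    P=[F+Ro.from_euler("z",A).apply([.013,y*np.cos(th)+off,.084-th*y]) for y in(.16,-.16)]
    a,b=[proj("scene",p) for p in P];d=b-a;return np.arctan2(d[1],d[0])
def tilt(im,u0=262,u1=None):
    u1=u1 or 335
    g=cv2.GaussianBlur(im,(0,0),.8)[:,:,0].astype(float);pts=[]
    for u in range(u0,u1):
        vc=proj("scene",stand(0,0,.084));p=proj("scene",stand(0,.1,.084));s=(p[1]-vc[1])/(p[0]-vc[0]);v0=int(vc[1]+s*(u-vc[0]))
        col=g[v0-20:v0+6,u];d=np.diff(col);k=d.argmin()
        if 0<k<len(d)-1 and d[k]<-15:
            a,b,c=d[k-1:k+2];pts.append((u,v0-20+k+.5+.5*(a-c)/(a-2*b+c)))
    vx,vy,x,y=cv2.fitLine(np.array(pts,np.float32),cv2.DIST_HUBER,0,.01,.01).ravel()
    return round(float(np.arctan2(vy,vx)),4),len(pts),round(float(y+(300-x)*vy/vx),2),round(float(y+(330-x)*vy/vx),2)
if __name__=="__main__":
    im=robot.read_camera("scene");print(tilt(im));to(stand(-.002,.25,.05),1.785)
E
python3 - <<'E'
from tilt import *
print(tilt(cv2.imread("pics/scene0.png")[:,:,::-1]),pred(.065,.057),pred(.065,0),pred(.03,.057),pred(.03,0),pred(0,-.057))
E
python3 tilt.py
```

```text
(0.56, 73, 203.64, 222.45) 0.5659225240928135 0.5986868870654503 0.5663913537911991 0.59868688706545 0.629185671362192
(0.5599, 73, 203.71, 222.51)
t 1.75 standpos [-0.      0.2764  0.0546] d [-0.0264 -0.0022  0.0046] rot [ 0.0015 -0.0005  0.0071] F [ 0.26 -0.03 -0.06] op 0.0006 g 0.0 q [0.5  0.55 1.73 0.   0.86 0.28]
```

Emit:
arm_command([
  [[-0.006,-0.001,0.002],[0,0,0],0],
  [[-0.012,-0.001,0.004],[0,0,0],0],
  [[-0.018,-0.001,0.004],[0,0,0],0],
  [[-0.024,-0.001,0.004],[0,0,0],0],
  [[-0.03,-0.001,0.004],[0,0,0],0],
])

```text
time: 2.25
tool_pos: [0.4266, 0.2902, 0.0501]
tool_rot: [3.141, -0.001, 1.793]
contact_force: [-1.2, 4.9, 2.0]
opening: 0.0004
grip_force: 2.5
```

```bash
python3 tilt.py
```

```text
(0.5435, 73, 203.36, 221.49)
t 2.3 standpos [-0.0013  0.2454  0.0499] d [ 0.0046 -0.0007 -0.0001] rot [0.0002 0.0004 0.0076] F [ 0.05 -0.58 -0.27] op 0.0005 g 0.001969325264345336 q [ 0.45  0.54  1.77 -0.    0.83  0.23]
```

```bash
cat >>h.py <<'E'
import cv2
def topyaw(im,u0=275,u1=385):
    g=cv2.GaussianBlur(im,(0,0),.8)[:,:,0].astype(float);P=[[],[]]
    c=proj("top",stand(0,0,.084));p=proj("top",stand(0,.1,.084));s=(p[1]-c[1])/(p[0]-c[0])
    for u in range(u0,u1):
        v0=int(round(c[1]+s*(u-c[0])));col=g[v0-11:v0+12,u];d=np.diff(col)
        for i,k in((0,d[:11].argmin()),(1,11+d[11:].argmax())):
            if 0<k<len(d)-1 and abs(d[k])>12:
                a,b,e=d[k-1:k+2];P[i].append((u,v0-11+k+.5+.5*(a-e)/(a-2*b+e)))
    r=[]
    for q in P:
        vx,vy,x,y=cv2.fitLine(np.array(q,np.float32),cv2.DIST_HUBER,0,.01,.01).ravel();r+=[round(float(np.arctan2(vy,vx)),4),round(float(y+(345-x)*vy/vx),2)]
    return r
E
cat >>tilt.py <<'E'
    t=topyaw(robot.read_camera("top"));print("top",t)
E
python3 - <<'E'
from tilt import *
t0=cv2.imread("pics/top0.png")[:,:,::-1];print(topyaw(t0))
def pr(n,y,th,yaw,x=.013):
    a,b=[proj(n,F+Ro.from_euler("z",A+yaw).apply([x,q,.084-th*q])) for q in(.12,-.12)];return np.arctan2(*(b-a)[::-1])
for th,yw in[(.057,0),(0,0),(.057,.03),(.057,-.03)]: print(th,yw,pr("scene",0,th,yw),pr("top",0,th,yw))
E
python3 tilt.py
```

```text
[-0.1975, 220.37, -0.1956, 231.77]
0.057 0 0.5668449482734371 -0.1885869429563651
0 0 0.59868688706545 -0.18637855512534526
0.057 0.03 0.5380740951282765 -0.21855086615085634
0.057 -0.03 0.5960333281968196 -0.15863206046390935
(0.5599, 73, 203.71, 222.51)
t 2.35 standpos [-0.0015  0.2455  0.0497] d [ 0.0045 -0.0004 -0.0003] rot [-0.0006  0.0009  0.0074] F [ 0.84 -0.57  0.17] op 0.0008 g 0.0 q [ 0.45  0.54  1.77 -0.    0.83  0.23]
top [-0.1971, 220.35, -0.1963, 231.72]
```

```bash
cat >>h.py <<'E'
def slide(im):
    # stand y of the -y cap's inner edge (wood->steel) in the top view, sub-mm profile along the beam
    ys=np.arange(-.26,-.06,.0005)
    prof=np.mean([cv2.remap(im[:,:,2].copy(),*[np.array([[proj("top",stand(x,y,.088))[k] for y in ys]],np.float32) for k in(0,1)],cv2.INTER_LINEAR).ravel().astype(float) for x in(-.006,-.003,0,.003)],0)
    d=np.convolve(prof,np.r_[np.ones(6),-np.ones(6)]/6,"same")
    return round(ys[d.argmin()],4),round(d.min(),1),round(ys[d.argmax()],4),round(d.max(),1)
E
cat >>tilt.py <<'E'
    print("slide",slide(robot.read_camera("top")))
E
python3 - <<'E'
from h import *
print(slide(cv2.imread("pics/top0.png")[:,:,::-1]))
E
python3 tilt.py
```

```text
(0.5587, 73, 203.7, 222.45)
t 2.45 standpos [-0.0017  0.2459  0.0495] d [ 0.0041 -0.0003 -0.0005] rot [-0.001   0.0008  0.0074] F [-0.69 -0.48 -0.01] op 0.0003 g 0.0 q [ 0.45  0.54  1.77 -0.    0.83  0.23]
top [-0.1977, 220.34, -0.1962, 231.78]Traceback (most recent call last):
  File "<stdin>", line 2, in <module>
  File "h.py", line 32, in slide
    prof=np.mean([cv2.remap(im[:,:,2].copy(),*[np.array([[proj("top",stand(x,y,.088))[k] for y in ys]],np.float32) for k in(0,1)],cv2.INTER_LINEAR).ravel().astype(float) for x in(-.006,-.003,0,.003)],0)
                                                          ~~~~^^^^^^^^^^^^^^^^^^^^^^^
  File "h.py", line 7, in proj
    m=robot.camera_model(n);c=np.array(m["R"])@X+np.array(m["t"]);return np.array([c[0]/c[2]*m["fx"]+m["cx"],c[1]/c[2]*m["fy"]+m["cy"]])
ValueError: time passes only in moves, steps and waits
Traceback (most recent call last):
  File "tilt.py", line 19, in <module>
    print("slide",slide(robot.read_camera("top")))
                  ~~~~~^^^^^^^^^^^^^^^^^^^^^^^^^^
  File "h.py", line 32, in slide
    prof=np.mean([cv2.remap(im[:,:,2].copy(),*[np.array([[proj("top",stand(x,y,.088))[k] for y in ys]],np.float32) for k in(0,1)],cv2.INTER_LINEAR).ravel().astype(float) for x in(-.006,-.003,0,.003)],0)
                                                          ~~~~^^^^^^^^^^^^^^^^^^^^^^^
  File "h.py", line 7, in proj
    m=robot.camera_model(n);c=np.array(m["R"])@X+np.array(m["t"]);return np.array([c[0]/c[2]*m["fx"]+m["cx"],c[1]/c[2]*m["fy"]+m["cy"]])
ValueError: time passes only in moves, steps and waits
```

Too many camera_model calls, so I'll cache it.

```bash
sed -i 's/m=robot.camera_model(n)/m=cam(n)/' h.py; sed -i '2a import functools\ncam=functools.lru_cache(None)(robot.camera_model)' h.py
python3 - <<'E'
from h import *
print(slide(cv2.imread("pics/top0.png")[:,:,::-1]))
E
python3 tilt.py
```

```text
(np.float64(-0.105), np.float64(-61.5), np.float64(-0.26), np.float64(116.1))
(0.5591, 73, 203.72, 222.49)
t 2.6 standpos [-0.0016  0.2464  0.0495] d [ 0.0036 -0.0004 -0.0005] rot [-0.0007  0.0004  0.0079] F [-0.28 -0.14  0.67] op 0.0006 g 0.0 q [ 0.45  0.54  1.77 -0.    0.83  0.23]
top [-0.1977, 220.34, -0.1963, 231.75]
slide (np.float64(-0.129), np.float64(-63.1), np.float64(-0.26), np.float64(116.5))
```

Emit:
arm_command([
  [[-0.004,0,0],[0,0,0],0],
  [[-0.007,0,0],[0,0,0],0],
  [[-0.007,0,0],[0,0,0],0],
  [[-0.004,0,0],[0,0,0],0],
  [[-0.004,0,0],[0,0,0],0],
])

```text
time: 3.2
tool_pos: [0.4271, 0.2864, 0.0497]
tool_rot: [-3.141, 0.0, 1.793]
contact_force: [-0.1, -0.1, -0.2]
opening: 0.0007
grip_force: 0.0
```

```bash
python3 tilt.py
```

```text
(0.5592, 73, 203.7, 222.47)
t 3.25 standpos [-0.0014  0.2427  0.0497] d [ 0.0073 -0.0005 -0.0004] rot [-0.0002  0.0002  0.0081] F [-1.08 -0.64 -0.13] op 0.0004 g 0.0 q [ 0.44  0.54  1.77 -0.    0.83  0.22]
top [-0.198, 220.32, -0.1956, 231.79]
slide (np.float64(-0.135), np.float64(-62.4), np.float64(-0.26), np.float64(118.0))
```

Emit:
arm_command([
  [[-0.005,0,0],[0,0,0],0],
  [[-0.009,0,0],[0,0,0],0],
  [[-0.009,0,0],[0,0,0],0],
  [[-0.006,0,0],[0,0,0],0],
  [[-0.006,0,0],[0,0,0],0],
])

```text
time: 3.85
tool_pos: [0.4284, 0.2805, 0.0497]
tool_rot: [-3.141, 0.0, 1.793]
contact_force: [0.2, 0.6, -0.0]
opening: 0.0001
grip_force: 0.0
```

```bash
python3 tilt.py
```

```text
(0.5606, 73, 203.7, 222.53)
t 3.9 standpos [-0.0014  0.2367  0.0496] d [ 0.0133 -0.0005 -0.0004] rot [-0.0002  0.0002  0.0081] F [ 0.75 -0.55 -0.34] op 0.0007 g 0.0 q [ 0.43  0.53  1.78 -0.    0.83  0.21]
top [-0.1961, 220.35, -0.1957, 231.79]
slide (np.float64(-0.141), np.float64(-62.5), np.float64(-0.26), np.float64(117.4))
```

Emit:
arm_command([
  [[-0.005,0,0],[0,0,0],0],
  [[-0.009,0,0],[0,0,0],0],
  [[-0.009,0,0],[0,0,0],0],
  [[-0.006,0,0],[0,0,0],0],
  [[-0.006,0,0],[0,0,0],0],
])

```text
time: 4.5
tool_pos: [0.4297, 0.2747, 0.0497]
tool_rot: [-3.141, 0.0, 1.793]
contact_force: [-0.7, 0.3, -0.1]
opening: 0.0004
grip_force: 0.0
```

```bash
python3 tilt.py
```

```text
(0.5618, 71, 203.66, 222.54)
t 4.55 standpos [-0.0013  0.2307  0.0497] d [ 0.0193 -0.0005 -0.0004] rot [-0.0002  0.0002  0.0081] F [-1.06 -0.4   0.51] op 0.0003 g 0.0 q [ 0.42  0.53  1.78 -0.    0.83  0.2 ]
top [-0.195, 220.31, -0.1941, 231.77]
slide (np.float64(-0.1475), np.float64(-62.5), np.float64(-0.26), np.float64(117.3))
```

Emit:
arm_command([
  [[-0.005,0,0],[0,0,0],0],
  [[-0.009,0,0],[0,0,0],0],
  [[-0.009,0,0],[0,0,0],0],
  [[-0.006,0,0],[0,0,0],0],
  [[-0.006,0,0],[0,0,0],0],
])

```text
time: 5.15
tool_pos: [0.431, 0.2688, 0.0497]
tool_rot: [-3.141, 0.0, 1.793]
contact_force: [-0.4, 0.4, 0.4]
opening: 0.0007
grip_force: 0.0
```

```bash
python3 tilt.py
```

```text
(0.5612, 71, 203.6, 222.46)
t 5.2 standpos [-0.0013  0.2247  0.0496] d [ 0.0253 -0.0005 -0.0004] rot [-0.0002  0.0002  0.0081] F [ 0.97  0.07 -0.19] op 0.0003 g 0.0 q [ 0.41  0.53  1.79 -0.    0.82  0.18]
top [-0.1949, 220.3, -0.1937, 231.75]
slide (np.float64(-0.1535), np.float64(-61.3), np.float64(-0.26), np.float64(117.5))
```

Emit:
arm_command([
  [[-0.005,0,0],[0,0,0],0],
  [[-0.009,0,0],[0,0,0],0],
  [[-0.009,0,0],[0,0,0],0],
  [[-0.006,0,0],[0,0,0],0],
  [[-0.006,0,0],[0,0,0],0],
])

```text
time: 5.8
tool_pos: [0.4324, 0.263, 0.0497]
tool_rot: [-3.141, 0.0, 1.793]
contact_force: [0.0, 0.0, -0.9]
opening: 0.0003
grip_force: 0.0
```

```bash
python3 tilt.py
```

```text
(0.5618, 71, 203.55, 222.44)
t 5.85 standpos [-0.0012  0.2187  0.0496] d [ 0.0313 -0.0005 -0.0004] rot [-0.0002  0.0002  0.008 ] F [-1.64  0.05  0.62] op 0.0008 g 0.0 q [ 0.39  0.53  1.79 -0.    0.82  0.17]
top [-0.1948, 220.24, -0.1928, 231.71]
slide (np.float64(-0.1595), np.float64(-62.2), np.float64(-0.26), np.float64(117.5))
```

Emit:
arm_command([
  [[-0.005,0,0],[0,0,0],0],
  [[-0.009,0,0],[0,0,0],0],
  [[-0.009,0,0],[0,0,0],0],
  [[-0.006,0,0],[0,0,0],0],
  [[-0.006,0,0],[0,0,0],0],
])

```text
time: 6.45
tool_pos: [0.4337, 0.2571, 0.0497]
tool_rot: [-3.142, 0.0, 1.793]
contact_force: [-0.1, -0.7, 0.9]
opening: 0.0005
grip_force: 0.0
```

```bash
python3 tilt.py
```

```text
(0.5957, 72, 202.71, 223.05)
t 6.5 standpos [-0.0012  0.2127  0.0496] d [ 0.0373 -0.0005 -0.0004] rot [-0.0001  0.0002  0.0081] F [ 0.34  0.26 -0.72] op 0.0007 g 0.0 q [ 0.38  0.52  1.8  -0.    0.82  0.16]
top [-0.1918, 220.16, -0.1915, 231.68]
slide (np.float64(-0.165), np.float64(-63.0), np.float64(-0.26), np.float64(117.8))
```

Emit:
arm_command([
  [[-0.003,0,0],[0,0,0],0],
  [[-0.006,0,0],[0,0,0],0],
  [[-0.008,0,0],[0,0,0],0],
  [[0.002,0,0],[0,0,0],0],
  [[0.02,0,0],[0,0,0],0],
])

```text
time: 7.1
tool_pos: [0.4295, 0.2764, 0.0498]
tool_rot: [-3.142, 0.0, 1.791]
contact_force: [0.7, 0.1, -0.1]
opening: 0.0004
grip_force: 0.0
```

```bash
python3 tilt.py; python3 -c "
from h import *
to([.6766,.1050,.15],1.484)
cv2.imwrite('pics/t2.png',cv2.resize(robot.read_camera('top')[120:270,220:420,::-1],None,fx=4,fy=4,interpolation=3))"
```

```text
(0.5941, 68, 202.72, 222.99)
t 7.15 standpos [-0.0011  0.2352  0.0499] d [ 0.0148 -0.0008 -0.0001] rot [ 0.0007 -0.0009  0.0073] F [-0.38  1.35  1.14] op 0.0007 g 0.0 q [0.43 0.53 1.78 0.   0.83 0.2 ]
top [-0.1926, 220.15, -0.1917, 231.64]
slide (np.float64(-0.17), np.float64(-61.7), np.float64(-0.26), np.float64(117.3))
t 7.25 standpos [-0.0014  0.2335  0.0497] d [-0.223   0.2031 -0.1003] rot [1.000e-04 1.000e-04 3.105e-01] F [ 0.23 -0.06  0.05] op 0.0007 g 0.0 q [ 0.42  0.53  1.78 -0.    0.83  0.2 ]
```

View pics/t2.png

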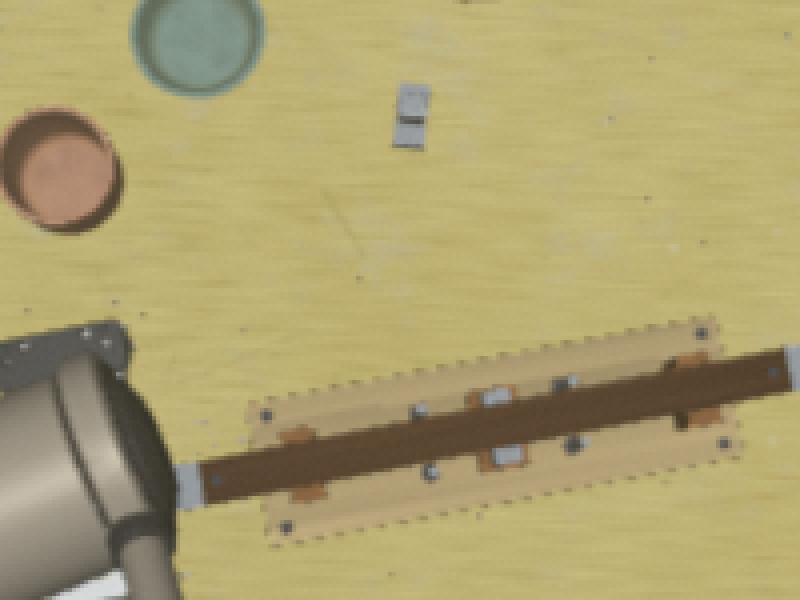

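The beam is level (0.594 rad measured against 0.593 expected), with the fingers clear. The saddle is undisturbed at about (411,117) in the crop, long side nearly along x. Rising and moving over to it.

Emit:
arm_command([
  [[0.01,0,-0.04],[0,0,0],0.0],
  [[0.01,0,-0.08],[0,0,0],0.0],
  [[0.0,0.0,-0.12],[0,0,0],0.05],
  [[-0.035,0.035,-0.14],[0,0,0.1],0.05],
  [[-0.07,0.07,-0.14],[0,0,0.2],0.05],
])

```text
time: 7.8
tool_pos: [0.5126, 0.2252, 0.1937]
tool_rot: [3.135, -0.002, 1.591]
contact_force: [1.3, 0.6, -0.5]
opening: 0.0201
grip_force: 0.0
```

```bash
python3 -c "
from h import *
to([.677,.1050,.12],1.484)
t=(topyaw(robot.read_camera('top')));print(t)
for v in (t[1],t[3]): print(Ro.from_euler('z',-A).apply(ray('top',(345,v),.084)-F))"
```

```text
t 7.8 standpos [0.0692 0.1648 0.1937] d [-0.1237  0.1614  0.0746] rot [ 0.0065 -0.0021  0.1072] F [ 1.33  0.55 -0.48] op 0.0201 g 0.0 q [0.28 0.43 1.48 0.   1.22 0.26]
[0.0, nan, -0.1928, 231.61]
[nan nan nan]
[-0.01295535  0.00340316  0.084     ]h.py:26: RuntimeWarning: divide by zero encountered in scalar divide
  a,b,e=d[k-1:k+2];P[i].append((u,v0-11+k+.5+.5*(a-e)/(a-2*b+e)))
h.py:29: RuntimeWarning: invalid value encountered in scalar divide
  vx,vy,x,y=cv2.fitLine(np.array(q,np.float32),cv2.DIST_HUBER,0,.01,.01).ravel();r+=[round(float(np.arctan2(vy,vx)),4),round(float(y+(345-x)*vy/vx),2)]
```

Emit:
arm_command([
  [[-0.03,0.035,0.0],[0,0,0.04],0.05],
  [[-0.06,0.075,0.0],[0,0,0.08],0.05],
  [[-0.09,0.115,0.02],[0,0,0.107],0.05],
  [[-0.118,0.154,0.05],[0,0,0.107],0.05],
  [[-0.124,0.161,0.075],[0,0,0.107],0.05],
])

```text
time: 8.35
tool_pos: [0.6775, 0.101, 0.1139]
tool_rot: [3.139, 0.001, 1.483]
contact_force: [-0.1, -0.2, 0.2]
opening: 0.0498
grip_force: 0.0
```

Emit:
arm_command([
  [[0,0,0.0],[0,0,0],0.05],
  [[0,0,0.02],[0,0,0],0.05],
  [[0,0,0.04],[0,0,0],0.05],
  [[0,0,0.055],[0,0,0],0.05],
  [[0,0,0.055],[0,0,0],0.05],
])

```text
time: 8.85
tool_pos: [0.6728, 0.1052, 0.0581]
tool_rot: [-3.138, 0.0, 1.486]
contact_force: [-0.4, 0.0, 0.5]
opening: 0.0501
grip_force: 0.0
```

```bash
python3 -c "
from h import *
to([.677,.1050,.0175],1.484)
im=robot.read_camera('scene')[150:230,310:410,::-1]
cv2.imwrite('pics/s3.png',cv2.resize(im,None,fx=6,fy=6,interpolation=3))"
```

```text
t 8.85 standpos [0.2002 0.0135 0.0581] d [0.0002 0.0044 0.0406] rot [-0.0039  0.0004  0.0024] F [-0.37  0.01  0.46] op 0.0501 g 0.0 q [0.04 0.78 1.24 0.   1.13 0.13]
```

View pics/s3.png

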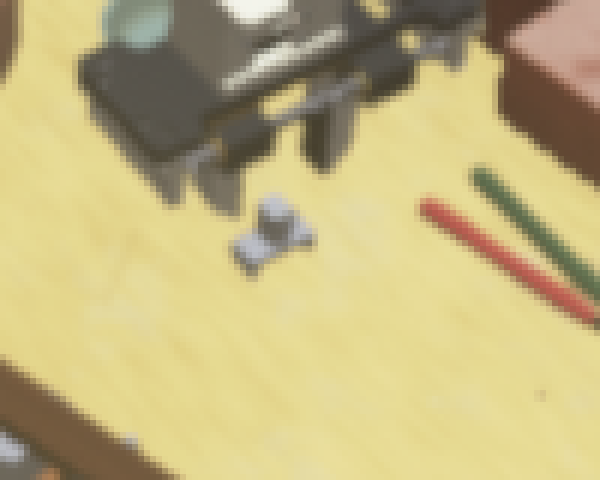

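The open fingers bracket the saddle's tab (about (275,215) in the crop) on both sides, nothing else in the way.

Emit:
arm_command([
  [[0,0.004,0.015],[0,0,0.002],0.05],
  [[0,0.004,0.03],[0,0,0.002],0.05],
  [[0,0.004,0.04],[0,0,0.002],0.05],
  [[0,0.004,0.04],[0,0,0.002],0.05],
  [[0,0.004,0.04],[0,0,0.002],0.03],
])

```text
time: 9.4
tool_pos: [0.6783, 0.1044, 0.0192]
tool_rot: [-3.141, 0.0, 1.484]
contact_force: [-0.8, 0.2, 0.4]
opening: 0.0458
grip_force: 0.0
```

Emit:
arm_command([
  [[0,0,0],[0,0,0],0],
  [[0,0,0],[0,0,0],0],
  [[0,0,0],[0,0,0],0],
  [[0,0,0],[0,0,0],0],
  [[0,0,0],[0,0,0],0],
], squeeze=12)

```text
time: 9.9
tool_pos: [0.6787, 0.1044, 0.02]
tool_rot: [3.141, -0.0, 1.484]
contact_force: [-0.4, -0.0, 1.6]
opening: 0.0138
grip_force: 12.0
```

Emit:
arm_command([
  [[0,0,-0.03],[0,0,0],0],
  [[0,0,-0.07],[0,0,0],0],
  [[0,0,-0.11],[0,0,0],0],
  [[-0.01,-0.027,-0.125],[0,0,-0.06],0],
  [[-0.022,-0.06,-0.125],[0,0,-0.12],0],
])

```text
time: 10.4
tool_pos: [0.6184, 0.0877, 0.1478]
tool_rot: [3.134, 0.0, 1.607]
contact_force: [0.6, 0.5, -1.2]
opening: 0.0139
grip_force: 12.0
```

```bash
python3 -c "
from h import *
to(stand(0,0,.14),A+np.pi/2+.004)"; python3 tilt.py 2>/dev/null | head -1
```

```text
t 10.4 standpos [0.1434 0.0079 0.1478] d [-0.0332 -0.1398  0.0068] rot [ 0.0072  0.0007 -0.1823] F [ 0.55  0.5  -1.24] op 0.0139 g 12.00070783495903 q [ 0.02  0.59  1.35  0.    1.2  -0.02]
(0.5938, 69, 202.76, 223.01)
```

Emit:
arm_command([
  [[-0.008,-0.035,0],[0,0,-0.06],0],
  [[-0.016,-0.07,0],[0,0,-0.12],0],
  [[-0.025,-0.105,0],[0,0,-0.18],0],
  [[-0.033,-0.139,0.0],[0,0,-0.183],0],
  [[-0.033,-0.139,0.004],[0,0,-0.183],0],
])

```text
time: 11.05
tool_pos: [0.4764, 0.0497, 0.1408]
tool_rot: [-3.14, -0.0, 1.786]
contact_force: [-0.5, -0.2, -0.5]
opening: 0.0136
grip_force: 12.0
```

Emit:
arm_command([
  [[0,0,0],[0,0,0],0],
  [[0,0,0.005],[0,0,0],0],
  [[0,0,0.01],[0,0,0],0],
  [[0,0,0.014],[0,0,0],0],
  [[0,0,0.014],[0,0,0],0],
])

```text
time: 11.55
tool_pos: [0.4789, 0.0503, 0.1257]
tool_rot: [-3.14, -0.001, 1.787]
contact_force: [-0.8, 0.2, 0.3]
opening: 0.0142
grip_force: 12.0
```

```bash
python3 -c "
from h import *
to(stand(0,0,.097),A+np.pi/2+.004)
im=robot.read_camera('scene')[170:260,270:370,::-1]
cv2.imwrite('pics/s4.png',cv2.resize(im,None,fx=6.5,fy=6.5,interpolation=3))"
```

```text
t 11.55 standpos [-0.0009  0.001   0.1257] d [-0.001   0.001   0.0287] rot [-0.0015 -0.0005 -0.0018] F [-0.79  0.17  0.25] op 0.0142 g 11.999924629926682 q [-0.05  0.38  1.78  0.    0.98 -0.27]
```

View pics/s4.png

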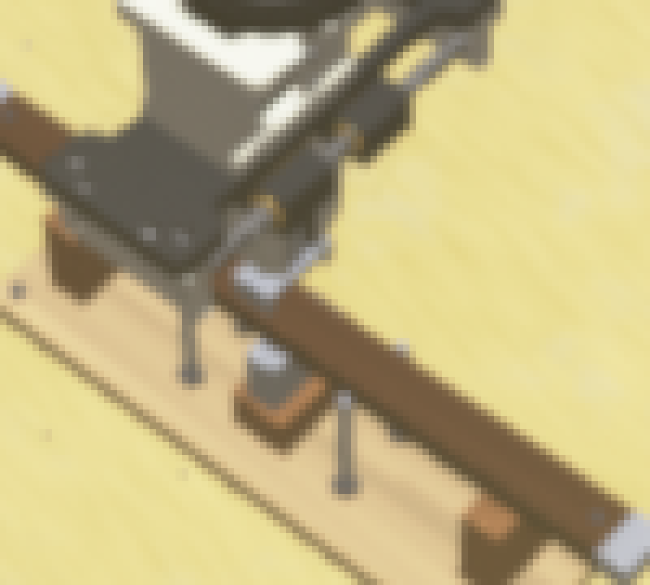

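The saddle hangs level above the beam at the fulcrum: its bridge's −y edge runs from about (265,298) to (328,252) in the crop. I'll check that against the prediction.

```bash
python3 -c "
from h import *
L=np.array([-.0009,.001])
def P(x,y,z): p=proj('scene',stand(L[0]+x,L[1]+y,z));return ((p-[270,170]+.5)*6.5-.5).round(0)
for y in(-.01,.01):
  for x in(-.02,.02): print(x,y,P(x,y,.1187),P(x,y,.1057))
print('fulcrum -y edges',[((proj('scene',stand(x,y,.07))-[270,170]+.5)*6.5).round() for x in(-.022,) for y in(-.008,.008)])"
```

```text
-0.02 -0.01 [274. 298.] [275. 318.]
0.02 -0.01 [338. 240.] [338. 260.]
-0.02 0.01 [237. 273.] [239. 293.]
0.02 0.01 [302. 216.] [302. 235.]
fulcrum -y edges [array([274., 370.]), array([246., 350.])]
```

Emit:
arm_command([
  [[-0.001,0.001,0.005],[0,0,0],0],
  [[-0.001,0.001,0.01],[0,0,0],0],
  [[-0.001,0.001,0.014],[0,0,0],0],
  [[-0.001,0.001,0.018],[0,0,0],0],
  [[-0.001,0.001,0.018],[0,0,0],0],
])

```text
time: 12.1
tool_pos: [0.4797, 0.0494, 0.108]
tool_rot: [-3.14, -0.0, 1.787]
contact_force: [-0.6, -1.0, -0.2]
opening: 0.014
grip_force: 12.0
```

```bash
python3 -c "
from h import *
to(stand(0,0,.097),A+np.pi/2+.004)"; python3 tilt.py 2>/dev/null | head -1
```

```text
t 12.1 standpos [-3.00e-04 -1.00e-04  1.08e-01] d [0.0001 0.0003 0.011 ] rot [-0.0011 -0.0004 -0.0021] F [-0.57 -0.95 -0.24] op 0.014 g 11.999908089637756 q [-0.06  0.4   1.8   0.    0.94 -0.27]
(0.5909, 52, 202.56, 222.68)
```

Emit:
arm_command([
  [[0,0,0.003],[0,0,0],0],
  [[0,0,0.006],[0,0,0],0],
  [[0,0,0.008],[0,0,0],0],
  [[0,0,0.01],[0,0,0],0],
  [[0,0,0.01],[0,0,0],0],
])

```text
time: 12.75
tool_pos: [0.4799, 0.0494, 0.0983]
tool_rot: [-3.141, -0.0, 1.787]
contact_force: [1.6, 0.2, -0.6]
opening: 0.0138
grip_force: 12.0
```

```bash
python3 -c "
from h import *
to(stand(0,0,.097),A+np.pi/2+.004)"; python3 tilt.py 2>/dev/null | head -1
```

```text
t 12.75 standpos [-0.0001 -0.0001  0.0983] d [0.0001 0.0001 0.0013] rot [-0.0006 -0.0003 -0.002 ] F [ 1.58  0.19 -0.62] op 0.0138 g 11.999938935041428 q [-0.06  0.42  1.81  0.    0.91 -0.27]
(0.5911, 49, 202.75, 222.88)
```

Emit:
arm_command([
  [[0,0,0.0005],[0,0,0],0],
  [[0,0,0.001],[0,0,0],0],
  [[0,0,0.0013],[0,0,0],0],
  [[0,0,0.0016],[0,0,0],0],
  [[0,0,0.0016],[0,0,0],0],
])

```text
time: 13.4
tool_pos: [0.4801, 0.0494, 0.097]
tool_rot: [3.142, -0.0, 1.787]
contact_force: [-0.4, 0.5, -0.5]
opening: 0.0137
grip_force: 12.0
```

```bash
python3 tilt.py 2>/dev/null | head -2
```

```text
(0.5911, 49, 202.75, 222.89)
t 13.45 standpos [ 0.0001 -0.0002  0.0971] d [ 0.2502 -0.0016  0.0471] rot [ 0.0001 -0.      0.0018] F [ 0.53 -0.52 -0.77] op 0.0139 g 11.999864727258682 q [-0.06  0.42  1.81  0.    0.91 -0.27]
```

Emit:
arm_command([
  [[0,0,0.0003],[0,0,0],0],
  [[0,0,0.0006],[0,0,0],0],
  [[0,0,0.0009],[0,0,0],0],
  [[0,0,0.0011],[0,0,0],0],
  [[0,0,0.0011],[0,0,0],0],
])

```text
time: 14.05
tool_pos: [0.4801, 0.0494, 0.096]
tool_rot: [3.142, -0.0, 1.787]
contact_force: [-0.0, -0.4, -0.6]
opening: 0.0137
grip_force: 12.0
```

```bash
python3 tilt.py 2>/dev/null | head -2
```

```text
(0.5907, 49, 202.76, 222.88)
t 14.1 standpos [ 0.0001 -0.0002  0.096 ] d [ 0.2502 -0.0016  0.046 ] rot [ 0.     -0.0001  0.0018] F [ 0.13 -0.67 -0.56] op 0.0134 g 11.999943405389786 q [-0.06  0.42  1.82  0.    0.91 -0.27]
```

Emit:
arm_command([
  [[0,0,0.0003],[0,0,0],0.014],
  [[0,0,0.0003],[0,0,0],0.016],
  [[0,0,0.0003],[0,0,0],0.02],
  [[0,0,0.0003],[0,0,0],0.028],
  [[0,0,0.0003],[0,0,0],0.036],
])

```text
time: 14.7
tool_pos: [0.4801, 0.0494, 0.0956]
tool_rot: [3.142, -0.0, 1.787]
contact_force: [-0.1, 0.4, 0.6]
opening: 0.0314
grip_force: 0.0
```

```bash
python3 tilt.py 2>/dev/null | head -2
```

```text
(0.5862, 52, 202.5, 222.42)
t 14.75 standpos [ 0.0001 -0.0002  0.0956] d [ 0.2502 -0.0016  0.0456] rot [ 0.     -0.0001  0.0018] F [ 0.75  0.47 -0.94] op 0.0341 g 0.0 q [-0.06  0.42  1.82  0.    0.9  -0.27]
```

Emit:
arm_command([
  [[0,0,-0.005],[0,0,0],0.036],
  [[0,0,-0.025],[0,0,0],0.036],
  [[0,0,-0.06],[0,0,0],0.036],
  [[0,0,-0.1],[0,0,0],0.036],
  [[0.04,0,-0.14],[0,0,0],0.036],
])

```text
time: 15.35
tool_pos: [0.4735, 0.0819, 0.2332]
tool_rot: [3.14, 0.001, 1.783]
contact_force: [1.5, 1.5, 0.4]
opening: 0.0361
grip_force: 0.0
```

Emit:
arm_command([
  [[0.05,0,0],[0,0,0],0.036],
  [[0.1,0,0],[0,0,0],0.036],
  [[0.15,0,0],[0,0,0],0.036],
  [[0.2,0,0],[0,0,0],0.036],
  [[0.2,0,0],[0,0,0],0.036],
])

```text
time: 15.85
tool_pos: [0.4277, 0.2843, 0.2314]
tool_rot: [3.141, -0.002, 1.793]
contact_force: [-0.6, -0.4, 0.0]
opening: 0.0359
grip_force: 0.0
```

```bash
python3 tilt.py 2>/dev/null; python3 -c "
from h import *
a=robot.read_camera('scene')[150:260,230:370,::-1];b=robot.read_camera('top')[170:270,230:410,::-1]
a=cv2.resize(a,(560,440)) if 0 else cv2.resize(a,(382,300),interpolation=3);b=cv2.resize(b,(540,300),interpolation=3)
cv2.imwrite('pics/f.png',np.vstack([cv2.copyMakeBorder(x,0,0,0,560-x.shape[1],0) for x in(a,b)]))"
```

```text
(0.5939, 69, 202.74, 223.0)
t 15.9 standpos [-0.001   0.2379  0.2312] d [ 0.0121 -0.001   0.1812] rot [ 0.0002 -0.0003  0.007 ] F [ 0.1  -1.39  0.63] op 0.0359 g 0.0 q [0.43 0.32 1.55 0.   1.28 0.21]
top [-0.1919, 220.14, -0.1929, 231.57]
slide (np.float64(-0.169), np.float64(-64.0), np.float64(-0.26), np.float64(120.2))
```

View pics/f.png

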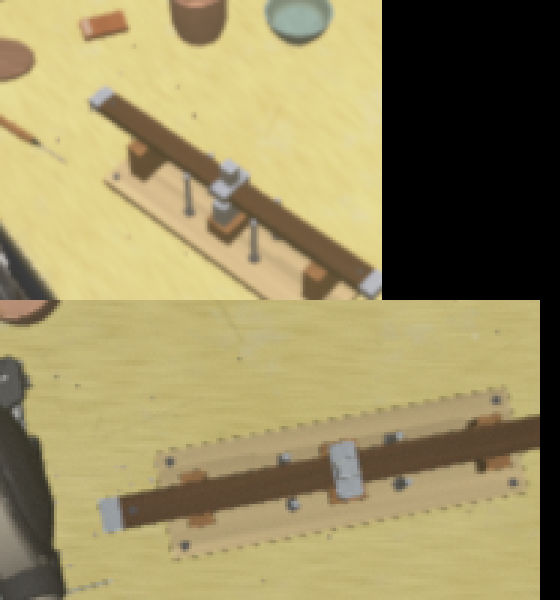

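The saddle sits astride the beam right over the fulcrum (about (345,470) in the lower picture). The beam is level at 0.594 rad, and nothing touches it.

```bash
python3 -c "
from tilt import *
print(tilt(robot.read_camera('scene')));print(robot.hand_in())"
```

```text
(0.5937, 69, 202.73, 222.98)
the job is handed in; nothing more can be done
None
```

I slid the beam until it tipped level on the fulcrum, seated the saddle astride it right over the fulcrum, let go and backed the arm away; the last camera check before hand-in, at about 16 s of the 72 s, showed the beam level with nothing touching it, though the hand-in gave no verdict.

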